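# Sweep the black knobs into the sorting tray

## Robot

A 7-joint arm with a two-finger parallel gripper is mounted at the origin on the work surface. World frame = base frame: x ahead of the robot, y to its left, z up, the work surface at z = 0. Lengths are in m, angles in rad, forces in N, time in s.
With the tool pointing down it reaches from about 0.4 to 0.85 m from the base axis. Payload 10.4 kg.
Tool frame: the origin (TCP) lies between the finger pads; the fingertips stand 14 mm ahead of it and the grasp point (between the pads) lies 5 mm behind it; z points along the fingers, y is the line along which they close (so a half turn about z gives the same grasp; the last joint's range is limited). The gripper opens to 87 mm and grips with 3 to 60 N. Pads are 19 mm wide; open, the fingers measure 117 mm over their backs; the gripper's body (75 mm by 190 mm) begins 51 mm behind the grasp point.
Start: joints at [1.197, 0.332, -0.065, 1.46, 0.022, 1.35, -0.088], TCP at [0.215, -0.587, 0.237] pointing down, gripper open.
Joint ranges: [-2.6, 2.6], [-0.5, 2.12], [-1.47, 1.34], [0.16, 2.42], [-1.27, 4.41], [0.06, 2.06], [-2.6, 2.6]. Speed limits (rad/s): [2.22, 2.22, 2.79, 2.79, 3.14, 3.14, 3.14].

## Interface

Orientations are given as a unit quaternion [x, y, z, w].
In Python, from bench import * gives the robot as it stands.
- The arm moves only by the tool drive_tool, never from a script. Its argument "deltas" is a list of rows, each a list of 7 numbers: the turn, a rotation vector about the tool's x, y, z in degrees, then the shift along the tool's x, y, z in m, then the closure, from -1 (fully open) to 1 (shut). A call has 1 to 12 rows; each row is the pose to reach, as a shift and turn from the pose commanded when the call began, along the tool's axes at that moment; what a row does not reach only later rows make up. A row lasts 1/10 s, in which the tool goes at most 50 mm and 8.59 degrees, less where a joint would pass 70% of its speed; a pose out of reach is approached as far as the arm can. A call with a gripper value outside its range is refused whole. The fingers move at their own pace and stop on an object; "squeeze" is the grip in N (left out, the last holds). Time passes only in rows, so rows that repeat a pose let the fingers close. It gives the time, the measured TCP pose, the force and the opening at its end, in the units of the state.
- read_state(): the state, without advancing time (a new reading comes with each control period).
- camera(name): name is "side" or "top" or "wrist"; returns (picture, depth): 480x640x3 uint8, red, green, blue; 480x640 float32, m along the optical axis (not along the pixel's ray), 0 where there is no reading.
- camera_params(name): a dict with "K" (3x3 intrinsics, pixels), "R" (3x3) and "t" (3): a world point X has camera coordinates R X + t; the wrist camera has in their place "mount" (4x4, takes a point from camera to tool coordinates, whose origin is the TCP and whose axes are the flange's). Camera axes: x right, y down, z forward; pixel columns grow to the right and rows downward; lengths in m; the calibration is good to about 2 mm. A picture is of the moment at which its call begins: read the wrist's pose just before it. camera_params takes no time and is no camera call.
- close_job(): hands the job in, once; it reports no verdict.
Trained networks look in the newest picture that a camera, given by its name, has taken for a name from the list of things; names that differ only in an ending like _2 or _b are one class to them, and where a whole thing is asked for, a point or a joint stands for the part that bears it (a point fixed in the world has none). Each returns a list of dicts, best first, with "score" (0 to 1); they miss things now and then, are a little off and sometimes report something else, mostly with a low value. They report only what shows in the picture. A call takes as long as a camera call. They do not tell look-alikes from the thing itself.
- outline_of(label, camera): "pixels" (480x640 bool, what is visible of it) and "location" ([column, row] as shares, 0 to 1, of the picture: columns of its width, rows of its height, amid what is visible of it).
- tip_of(label, camera): "location" ([column, row] as shares, 0 to 1, of the picture: columns of its width, rows of its height: a listed point, or the origin of a listed thing).
The state is a dict: "time": time; "joint_positions": joint angles; "joint_vel": joint speeds; "joint_torque": joint torques, N m; "ee_pos": TCP position; "eef_rot": TCP orientation; "ft_force": force on the tool from outside, world axes, zero at the start; "torque": the same for the moment, N m; "width": finger opening in m.
Only numpy, scipy, OpenCV 4.12 (cv2) and the standard library are available. Lean on these libraries where they do the work, as an engineer would, in place of code of your own. Each camera call takes 0.05 s, during which the arm holds its last target. There are 200 camera calls.

## Task

Using the fingertips, gently sweep the three black control knobs along the bench top through the open side of the three-sided wooden tray, until all three stand flat and completely inside it. Only push them: do not pick up, lift or tip over any knob. Leave the cream knob and everything else on the bench where it is.

Things in the scene. Friction and masses are not known exactly. Their poses are not given: they have to be found in the camera images.
- tray: fixed three-sided dark wooden tray; green felt floor flush with the bench top (z = 0), no lip at the mouth. Inside 130 mm deep (its x) by 240 mm wide (its y); walls 8 mm thick, 22 mm high at its +x, +y and -y sides. The whole -x side, roughly facing the robot, is open: the mouth, at x = -65 mm in its frame. Origin: middle of the floor
- dark_a: black control knob for an instrument, 32 mm diameter, 20 mm tall, 30 g nominal, standing flat and loose on the bench; origin at the centre of its underside, z up its axis; a brass dot on top. To be swept into the tray
- dark_b: black knob like dark_a, to be swept into the tray
- dark_c: black knob like dark_a, to be swept into the tray
- cream: cream control knob for an instrument, 32 mm diameter, 20 mm tall, 30 g nominal, standing flat and loose on the bench; origin at the centre of its underside, z up its axis; a steel dot on top. It stands in the same row as the black ones, the knobs some 65 mm or more apart between centres, and is to stay where it is
- tin: a bystander, to be left alone; closed round steel tin, 60 mm diameter, 45 mm tall, to the left; origin at the centre of its underside
- glue: a bystander, to be left alone; cream-coloured glue bottle, 72 mm diameter, 170 mm tall, far left; origin at the centre of its underside
- small_glue: a bystander, to be left alone; small white glue bottle, 40 mm diameter, 110 mm tall, far right; origin at the centre of its underside
- screwdriver: a bystander, to be left alone; screwdriver with an orange handle lying on the bench to the right, along its own x axis, about 200 mm long and 26 mm high; origin near its middle at bench level
- jar: a bystander, to be left alone; amber glass jar with a brass cap, 66 mm diameter, 75 mm tall, further off, right of the tray; origin at the centre of its underside
- plane: a bystander, to be left alone; small metal block plane, 150 mm long (its y) by 50 mm, about 65 mm tall, further off, left of the tray; origin at the centre of its underside
Things that resemble listed ones, but are neither listed nor needed, are in the scene too. Leave any orange or red look-alike of the dark_b alone. What is shaped like the dark_a but purple is not meant.

How it is judged:
At the end, for the whole second after the job is handed in: All three black knobs stand flat (tilt under 0.15 rad) on the tray floor and at rest, each wholly past the mouth line (centre at least 16 mm inside) and between the side walls; the cream knob is within 15 mm and every other bystander within 30 mm of where it started (x of dark_a in the frame of tray between -0.049 and 0.06 m and y of dark_a in the frame of tray between -0.11 and 0.11 m and height (world z) of each of dark_a, dark_b, dark_c below 0.005 m and angle between each of dark_a, dark_b, dark_c's own z axis and vertical below 0.15 rad and linear speed of each of dark_a, dark_b, dark_c below 0.02 m/s and x of dark_b in the frame of tray between -0.049 and 0.06 m and y of dark_b in the frame of tray between -0.11 and 0.11 m and x of dark_c in the frame of tray between -0.049 and 0.06 m and y of dark_c in the frame of tray between -0.11 and 0.11 m and distance of cream from where it was at the start of the episode below 0.015 m and distance of each of tin, glue, small_glue, screwdriver, jar, plane from where it was at the start of the episode below 0.03 m); the robot touches nothing.
It fails at once if a knob is lifted (underside more than 20 mm above the bench) instead of swept (height (world z) of any of dark_a, dark_b, dark_c, cream above 0.02 m).
It fails at once if a knob is tipped over (more than 0.8 rad) (angle between any of dark_a, dark_b, dark_c, cream's own z axis and vertical above 0.8 rad).
It fails at once if a black knob is batted, not gently swept: faster than 0.5 m/s (linear speed of any of dark_a, dark_b, dark_c above 0.5 m/s).
It fails at once if the cream knob is pushed more than 15 mm from its place (distance of cream from where it was at the start of the episode above 0.015 m).
It fails at once if a bottle, tin, jar or tool is moved more than 30 mm (distance of any of tin, glue, small_glue, screwdriver, jar, plane from where it was at the start of the episode above 0.03 m).
It also fails if it takes over 72 s, if anything falls off the work surface, if the arm or the gripper's body presses on something with over 40 N, if the wrist force passes 120 N, or if a joint passes its speed limit or range.

## Working session

There is one attempt and no reset: what is moved stays moved. The work goes in short steps, Python scripts to look and compute and a tool call to move; the robot and the scene stay as the last step left them, time stands still between calls to the robot, and variables do not carry over. Pictures are saved under pics/ and viewed, on a budget of 10 in all, crops included, one or two more only if the job needs it, and the job is handed in when it is done.

Besides the shell and the picture viewer there is one more tool, called after "Emit:" as name(argument=value, ...) on one line, values as JSON. drive_tool: Moves the arm, as the interface text tells. Its arguments: {"type":"object","properties":{"deltas":{"type":"array"},"squeeze":{"type":"number"}},"required":["deltas"]}

```bash
mkdir -p pics
cat > h.py <<'E'
from bench import *
import numpy as np, cv2
def world(name,d,px):
    p=camera_params(name);K,R,t=map(np.array,(p["K"],p["R"],p["t"]))
    out=[]
    for u,v in px:
        z=d[int(v),int(u)]; c=np.linalg.inv(K)@[u,v,1]*z
        out.append(R.T@(c-t))
    return np.array(out)
def onplane(name,px,h):
    p=camera_params(name);K,R,t=map(np.array,(p["K"],p["R"],p["t"]))
    o=-R.T@t; out=[]
    for u,v in px:
        r=R.T@np.linalg.inv(K)@[u,v,1]; out.append(o+r*(h-o[2])/r[2])
    return np.array(out)
def shot(name,f):
    im,d=camera(name); cv2.imwrite("pics/"+f,im[...,::-1]); return im,d
E
python3 - <<'E'
from h import *
np.set_printoptions(precision=3,suppress=True)
s=read_state();print(s["time"],s["ee_pos"],s["eef_rot"],s["width"])
im,d=shot("top","t1.png")
for l in ["dark_a","cream","tray","tin","jar","plane","screwdriver","small_glue","glue"]:
    for r in outline_of(l,"top"):
        m=r["pixels"]; v,u=np.nonzero(m); q=np.median(world("top",d,[(a,b) for a,b in zip(u[::5],v[::5])]),0) if len(u) else None
        print(l,round(r["score"],2),np.array(r["location"])*[640,480],len(u),q)
E
```

```text
0.0 [ 0.215 -0.587  0.236] [ 0.985  0.175 -0.    -0.001] 0.08691049916949437
dark_a 0.64 [361.088 239.52 ] 146 [ 0.557 -0.11   0.019]
dark_a 0.48 [315.584 311.52 ] 134 [0.388 0.    0.019]
dark_a 0.45 [288.   304.08] 135 [0.4   0.075 0.02 ]
dark_a 0.42 [330.688 256.896] 130 [ 0.507 -0.038  0.019]
cream 0.46 [361.984 268.896] 132 [ 0.482 -0.12   0.019]
tray 0.79 [324.224 183.792] 5528 [ 0.695 -0.029  0.001]
tin 0.84 [200.   254.88] 549 [0.52  0.284 0.044]
jar 0.58 [443.392 170.208] 766 [ 0.715 -0.32   0.072]
jar 0.34 [478.272 220.992] 394 [ 0.59  -0.385  0.07 ]
plane 0.84 [182.016 186.096] 1314 [0.703 0.328 0.026]
screwdriver 0.68 [444.096 271.008] 382 [ 0.471 -0.312  0.022]
small_glue 0.95 [474.816 219.312] 400 [ 0.59  -0.383  0.065]
glue 0.66 [144.832 294.912] 1234 [0.43  0.379 0.114]
```

View pics/t1.png

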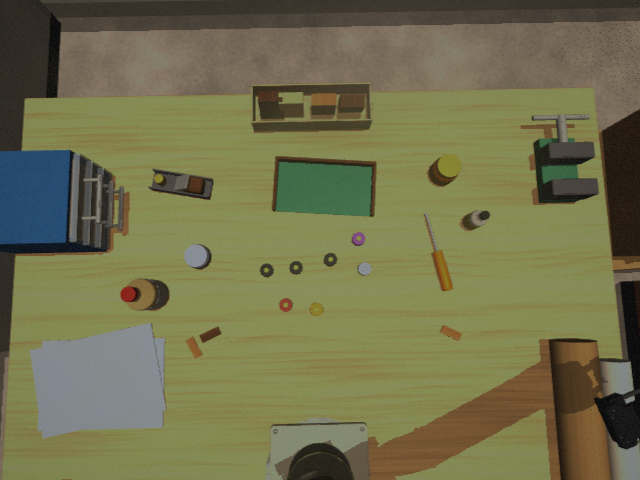

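The three black knobs are at about (267,270), (296,268) and (330,259), with cream at (364,269). The decoys are purple (358,239), red (286,305) and yellow (317,309). The tray is the green felt around (325,188), with its mouth facing down the image. Next I'll measure these precisely.

Run:
```python
from h import *
np.set_printoptions(precision=4,suppress=True)
im,d=shot("top","t2.png")
p=camera_params("top");K,R,t=map(np.array,(p["K"],p["R"],p["t"]))
print(K,-R.T@t)
# world map
v,u=np.mgrid[0:480,0:640]; c=np.stack([(u-K[0,2])/K[0,0]*d,(v-K[1,2])/K[1,1]*d,d],-1); W=(c-t)@R
for n,(a,b) in dict(A=(267,270),B=(296,268),C=(330,259),cream=(364,269),purple=(358,239),red=(286,305),yel=(317,309)).items():
    w=(slice(b-12,b+13),slice(a-12,a+13)); m=W[w][...,2]>.012
    q=np.argwhere(m)[:,::-1]+[a-12,b-12]; cc=q.mean(0); print(n,m.sum(),W[w][m].mean(0),onplane("top",[cc],.018)[0])
hsv=cv2.cvtColor(im,cv2.COLOR_RGB2HSV); g=cv2.inRange(hsv,(45,80,30),(90,255,255)); g[:, :260]=0; g[:,390:]=0; g[:150]=0; g[225:]=0
cs=max(cv2.findContours(g,0,1)[0],key=cv2.contourArea)
r=cv2.minAreaRect(cs); print(r); print(onplane("top",cv2.boxPoints(r),0))
q=cv2.approxPolyDP(cs,6,True)[:,0]; print(q,onplane("top",q,0))
big=cv2.resize(im[145:325,230:400],None,fx=3.3,fy=3.3,interpolation=2); cv2.imwrite("pics/t2c.png",big[...,::-1])
```

```text
[[450.2409   0.     315.1412]
 [  0.     450.2409 239.6017]
 [  0.       0.       1.    ]] [0.4152 0.0087 1.1247]
A 137 [0.4819 0.116  0.0514] [0.4843 0.1195 0.018 ]
B 141 [0.4881 0.0465 0.035 ] [0.4893 0.0471 0.018 ]
C 135 [ 0.5063 -0.0378  0.0274] [ 0.5072 -0.038   0.018 ]
cream 138 [ 0.4797 -0.1167  0.0596] [ 0.4819 -0.1217  0.018 ]
purple 136 [ 0.5538 -0.1069  0.0438] [ 0.5569 -0.1095  0.018 ]
red 142 [0.3993 0.0723 0.0427] [0.3989 0.0738 0.018 ]
yel 138 [ 0.3864 -0.0007  0.0352] [ 0.3856 -0.001   0.018 ]
((323.72454833984375, 188.5699462890625), (95.18757629394531, 49.77594757080078), 3.2704880237579346)
[[ 0.6345  0.0988  0.    ]
 [ 0.7644  0.0899  0.    ]
 [ 0.7445 -0.1543  0.    ]
 [ 0.615  -0.1419  0.    ]]
[[279 162]
 [275 210]
 [369 215]
 [371 167]] [[ 0.7617  0.0864  0.    ]
 [ 0.6363  0.0983  0.    ]
 [ 0.618  -0.1399  0.    ]
 [ 0.7431 -0.15    0.    ]]
```

View pics/t2c.png

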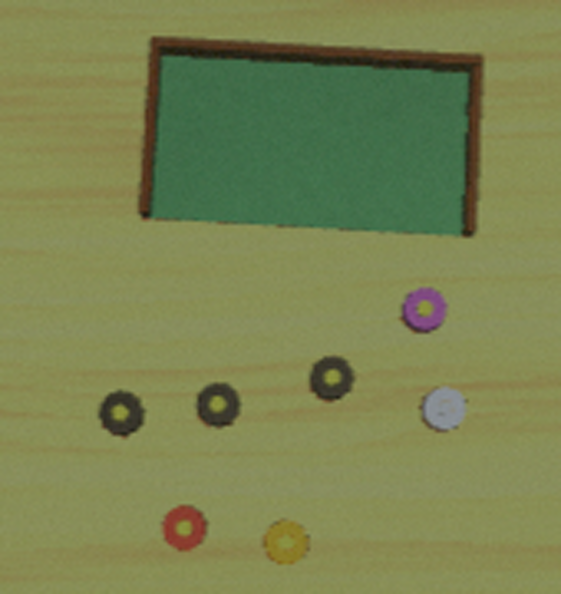

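```bash
cat >> h.py <<'E'
from scipy.spatial.transform import Rotation as Ro
def delta(x,y,z,push):
    """tool-frame turn (deg) + shift to TCP (x,y,z), tool straight down, tool x opposite to push direction (deg)"""
    s=read_state(); R0=Ro.from_quat(s["eef_rot"])
    a=np.radians(push+180); c,n=np.cos(a),np.sin(a)
    T=Ro.from_matrix(np.array([[c,n,0],[n,-c,0],[0,0,-1]]))
    print("turn",np.degrees((R0.inv()*T).as_rotvec()).round(1),"shift",R0.inv().apply(np.array([x,y,z])-s["ee_pos"]).round(4),
      "| t",round(s["time"],2),"pos",np.round(s["ee_pos"],4),"w",round(s["width"],4),"F",np.round(s["ft_force"],1),"q",np.round(s["joint_positions"],2))
E
python3 -c "
from h import *
delta(.47,-.03,.15,-11.7)"
```

```text
turn [   0.     0.  -148.2] shift [ 0.431  -0.4353  0.0866] | t 0.55 pos [ 0.2148 -0.5869  0.2366] w 0.0873 F [-0.1  1.  -0.1] q [ 1.2   0.33 -0.06  1.46  0.02  1.35 -0.09]
```

Emit:
drive_tool(deltas=[[0,0,-148,0.431,-0.435,0,0.63],[0,0,-148,0.431,-0.435,0,0.63],[0,0,-148,0.431,-0.435,0,0.63],[0,0,-148,0.431,-0.435,0,0.63],[0,0,-148,0.431,-0.435,0,0.63],[0,0,-148,0.431,-0.435,0,0.63],[0,0,-148,0.431,-0.435,0,0.63],[0,0,-148,0.431,-0.435,0,0.63],[0,0,-148,0.431,-0.435,0,0.63],[0,0,-148,0.431,-0.435,0,0.63],[0,0,-148,0.431,-0.435,0,0.63],[0,0,-148,0.431,-0.435,0,0.63]], squeeze=10)

```text
time: 1.75
ee_pos: [0.4654, -0.0397, 0.237]
eef_rot: [0.473, 0.881, -0.0, 0.001]
ft_force: [1.7, -0.3, -0.1]
width: 0.0167
```

```bash
python3 -c "
from h import *
delta(.47,-.03,.06,-11.7)"
```

```text
turn [ -0.    0.1 -44.7] shift [0.0057 0.0091 0.177 ] | t 1.75 pos [ 0.4654 -0.0397  0.237 ] w 0.0167 F [ 1.7 -0.3 -0.1] q [ 0.67  0.02 -0.68  1.83  0.01  1.3   0.57]
```

Emit:
drive_tool(deltas=[[0,0,-8,0.004,0.005,0.03,0.63],[0,0,-16,0.004,0.005,0.06,0.63],[0,0,-24,0.004,0.005,0.09,0.63],[0,0,-32,0.004,0.005,0.12,0.63],[0,0,-40,0.004,0.005,0.15,0.63],[0,0,-44.5,0.004,0.005,0.17,0.63],[0,0,-44.5,0.004,0.005,0.177,0.63],[0,0,-44.5,0.004,0.005,0.177,0.63],[0,0,-44.5,0.004,0.005,0.177,0.63]])

```text
time: 2.65
ee_pos: [0.4676, -0.0355, 0.0606]
eef_rot: [0.108, 0.994, -0.0, 0.001]
ft_force: [-0.1, -0.0, 0.7]
width: 0.0158
```

```bash
python3 -c "
from h import *
delta(.47,-.03,.02,-11.7)
shot('side','s1.png')"
```

```text
turn [-0.   0.1 -0.7] shift [-0.0011  0.0059  0.0406] | t 2.65 pos [ 0.4676 -0.0355  0.0606] w 0.0158 F [-0.1 -0.   0.7] q [ 0.64  0.25 -0.71  2.02  0.21  0.94  1.17]
```

View pics/s1.png

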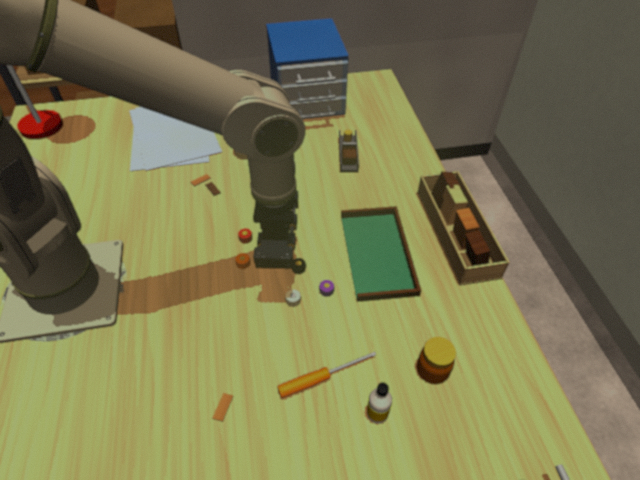

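The side view shows the gripper behind the right-most black knob at (299,265), clear of cream (293,297) and yellow (243,259). I'll descend and start pushing.

Emit:
drive_tool(deltas=[[0,0,-0.5,-0.001,0.006,0.015,0.63],[0,0,-0.5,-0.001,0.006,0.03,0.63],[0,0,-0.5,-0.001,0.006,0.04,0.63],[0,0,-0.5,-0.001,0.006,0.04,0.63],[0,0,-0.5,-0.006,0.006,0.04,0.63],[0,0,-0.5,-0.012,0.006,0.04,0.63],[0,0,-0.5,-0.018,0.006,0.04,0.63],[0,0,-0.5,-0.026,0.006,0.04,0.63],[0,0,-0.5,-0.036,0.006,0.04,0.63],[0,0,-0.5,-0.046,0.006,0.04,0.63],[0,0,-0.5,-0.056,0.006,0.04,0.63]])

```text
time: 3.8
ee_pos: [0.5239, -0.0417, 0.0195]
eef_rot: [0.103, 0.995, 0.0, 0.0]
ft_force: [0.5, 0.7, 0.3]
width: 0.016
```

```bash
python3 -c "
from h import *
delta(.673,-.0725,.02,-11.7)
shot('wrist','w1.png')"
```

```text
turn [ 0.   0.  -0.1] shift [-0.1522  0.0003 -0.0004] | t 3.8 pos [ 0.5239 -0.0417  0.0195] w 0.016 F [0.5 0.7 0.3] q [ 0.56  0.44 -0.65  1.91  0.33  0.91  1.1 ]
```

View pics/w1.png

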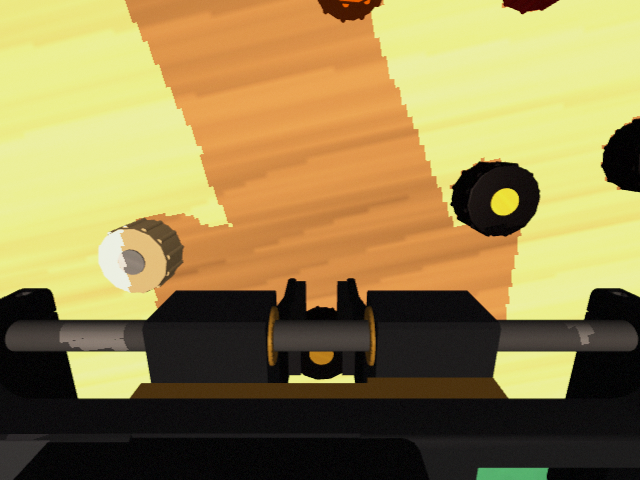

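The wrist view shows knob C centred between the fingertips at (322,345). Knob B (495,200) and cream (140,258) haven't moved. I'll keep pushing.

Emit:
drive_tool(deltas=[[0,0,0,-0.012,0,0,0.63],[0,0,0,-0.026,0,0,0.63],[0,0,0,-0.04,0,0,0.63],[0,0,0,-0.054,0,0,0.63],[0,0,0,-0.068,0,0,0.63],[0,0,0,-0.082,0,0,0.63],[0,0,0,-0.096,0,0,0.63],[0,0,0,-0.11,0,0,0.63],[0,0,0,-0.124,0,0,0.63],[0,0,0,-0.136,0,0,0.63],[0,0,0,-0.145,0,0,0.63],[0,0,0,-0.152,0,0,0.63]])

```text
time: 5.05
ee_pos: [0.6722, -0.0726, 0.0193]
eef_rot: [0.103, 0.995, 0.0, -0.0]
ft_force: [-0.3, -0.7, 0.2]
width: 0.016
```

```bash
python3 -c "
from h import *
# B: push dir -18.2, unit (.950,-.312); standoff 38 mm
delta(.4529,.0589,.06,-18.2)"
```

```text
turn [-0.  -0.   6.4] shift [ 0.2415  0.084  -0.0407] | t 5.05 pos [ 0.6722 -0.0726  0.0193] w 0.016 F [-0.3 -0.7  0.2] q [ 0.45  0.7  -0.58  1.49  0.41  1.07  1.14]
```

Emit:
drive_tool(deltas=[[0,0,0,0.015,0,0,0.63],[0,0,0,0.03,0,-0.02,0.63],[0,0,2,0.05,0,-0.05,0.63],[0,0,4,0.09,0.03,-0.05,0.63],[0,0,6.4,0.13,0.055,-0.05,0.63],[0,0,6.4,0.17,0.084,-0.05,0.63],[0,0,6.4,0.21,0.084,-0.05,0.63],[0,0,6.4,0.235,0.084,-0.05,0.63],[0,0,6.4,0.2415,0.084,-0.05,0.63],[0,0,6.4,0.2415,0.084,-0.05,0.63]])

```text
time: 6.05
ee_pos: [0.4523, 0.0588, 0.0699]
eef_rot: [0.158, 0.987, -0.0, 0.001]
ft_force: [0.7, 0.9, -0.4]
width: 0.0161
```

```bash
python3 -c "
from h import *
delta(.4529,.0589,.02,-18.2)
shot('wrist','w2.png')"
```

```text
turn [-0.   0.1  0.1] shift [-0.0004  0.0003  0.0499] | t 6.05 pos [0.4523 0.0588 0.0699] w 0.0161 F [ 0.7  0.9 -0.4] q [ 0.47  0.21 -0.75  2.04  0.18  0.95  0.88]
```

View pics/w2.png

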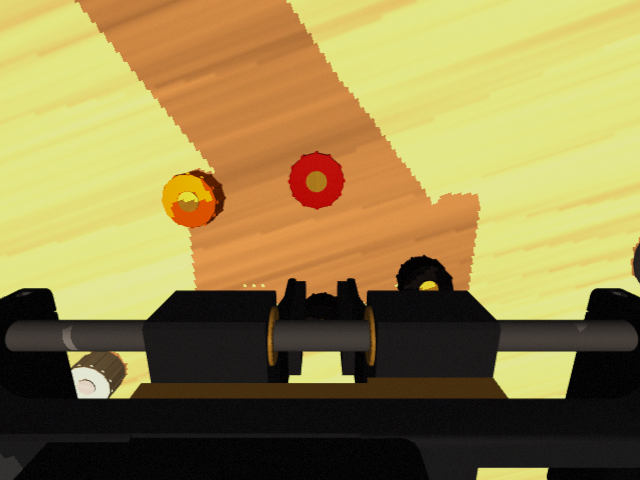

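B is centred ahead of the fingers at (322,300). Red (317,180) is well behind them, and A (425,275) is off to the side. I'll descend and push B.

Emit:
drive_tool(deltas=[[0,0,0,0,0,0.02,0.63],[0,0,0,0,0,0.04,0.63],[0,0,0,0,0,0.05,0.63],[0,0,0,0,0,0.05,0.63],[0,0,0,-0.006,0,0.05,0.63],[0,0,0,-0.012,0,0.05,0.63],[0,0,0,-0.018,0,0.05,0.63],[0,0,0,-0.028,0,0.05,0.63],[0,0,0,-0.04,0,0.05,0.63],[0,0,0,-0.054,0,0.05,0.63],[0,0,0,-0.068,0,0.05,0.63],[0,0,0,-0.082,0,0.05,0.63]])

```text
time: 7.3
ee_pos: [0.5317, 0.0328, 0.0196]
eef_rot: [0.158, 0.987, -0.0, 0.0]
ft_force: [-0.6, -0.3, -0.6]
width: 0.0159
```

```bash
python3 -c "
from h import *
delta(.678,-.015,.02,-18.2)"
```

```text
turn [-0.  0.  0.] shift [-0.1539  0.0003 -0.0004] | t 7.3 pos [0.5317 0.0328 0.0196] w 0.0159 F [-0.6 -0.3 -0.6] q [ 0.41  0.45 -0.66  1.89  0.34  0.92  0.85]
```

Emit:
drive_tool(deltas=[[0,0,0,-0.014,0,0,0.63],[0,0,0,-0.028,0,0,0.63],[0,0,0,-0.042,0,0,0.63],[0,0,0,-0.056,0,0,0.63],[0,0,0,-0.07,0,0,0.63],[0,0,0,-0.084,0,0,0.63],[0,0,0,-0.098,0,0,0.63],[0,0,0,-0.112,0,0,0.63],[0,0,0,-0.126,0,0,0.63],[0,0,0,-0.138,0,0,0.63],[0,0,0,-0.147,0,0,0.63],[0,0,0,-0.153,0,0,0.63]])

```text
time: 8.5
ee_pos: [0.6765, -0.015, 0.0193]
eef_rot: [0.158, 0.987, -0.0, -0.0]
ft_force: [-1.0, 0.2, -0.2]
width: 0.0158
```

```bash
python3 -c "
from h import *
# A: dir -21.6, unit (.930,-.368)
delta(.4492,.1335,.07,-21.6)
im,d=shot('top','t3.png'); cv2.imwrite('pics/t3c.png',cv2.resize(im[145:325,230:400],None,fx=3.3,fy=3.3)[...,::-1])"
```

```text
turn [-0.   0.   3.4] shift [ 0.2623  0.07   -0.0508] | t 8.5 pos [ 0.6765 -0.015   0.0193] w 0.0158 F [-1.   0.2 -0.2] q [ 0.36  0.7  -0.57  1.49  0.41  1.07  0.95]
```

View pics/t3c.png

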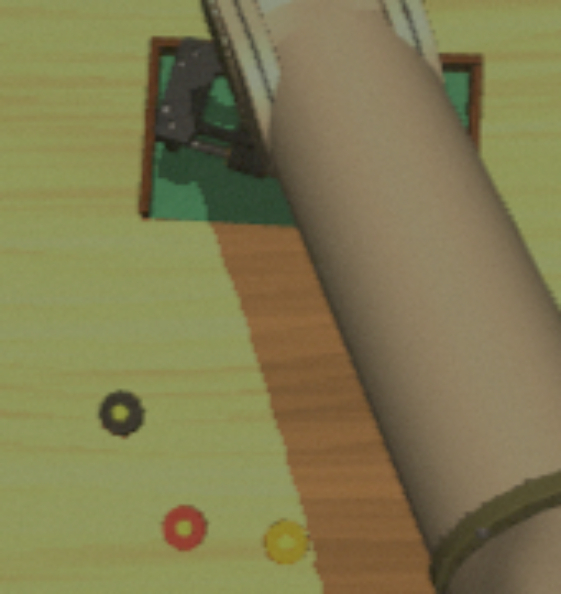

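The arm hides the tray, but A is still at its start and red and yellow haven't moved. I'll back off and go to A.

Emit:
drive_tool(deltas=[[0,0,0,0.015,0,0,0.63],[0,0,0,0.03,0,-0.02,0.63],[0,0,1,0.05,0,-0.05,0.63],[0,0,2,0.09,0.025,-0.05,0.63],[0,0,3.4,0.13,0.05,-0.05,0.63],[0,0,3.4,0.17,0.07,-0.05,0.63],[0,0,3.4,0.21,0.07,-0.05,0.63],[0,0,3.4,0.245,0.07,-0.05,0.63],[0,0,3.4,0.262,0.07,-0.05,0.63],[0,0,3.4,0.262,0.07,-0.05,0.63],[0,0,3.4,0.262,0.07,-0.05,0.63]])

```text
time: 9.65
ee_pos: [0.4492, 0.1336, 0.0699]
eef_rot: [0.187, 0.982, -0.0, 0.001]
ft_force: [0.9, 0.3, 1.0]
width: 0.016
```

```bash
python3 -c "
from h import *
delta(.4492,.1335,.02,-21.6)
shot('wrist','w3.png')"
```

```text
turn [-0.   0.1  0. ] shift [ 0.0001 -0.0001  0.0499] | t 9.65 pos [0.4492 0.1336 0.0699] w 0.016 F [0.9 0.3 1. ] q [ 0.32  0.25 -0.76  2.01  0.21  0.96  0.64]
```

View pics/w3.png

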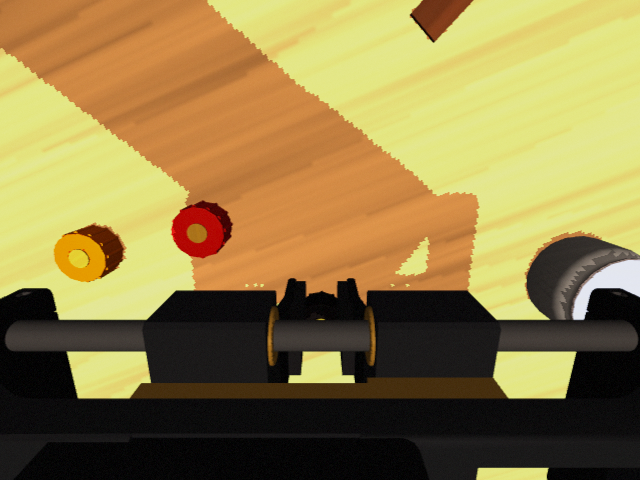

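A is centred ahead of the fingers at (321,300), and the tin (590,280) is clear.

Emit:
drive_tool(deltas=[[0,0,0,0,0,0.02,0.63],[0,0,0,0,0,0.04,0.63],[0,0,0,0,0,0.05,0.63],[0,0,0,0,0,0.05,0.63],[0,0,0,-0.006,0,0.05,0.63],[0,0,0,-0.012,0,0.05,0.63],[0,0,0,-0.018,0,0.05,0.63],[0,0,0,-0.028,0,0.05,0.63],[0,0,0,-0.04,0,0.05,0.63],[0,0,0,-0.054,0,0.05,0.63],[0,0,0,-0.068,0,0.05,0.63],[0,0,0,-0.082,0,0.05,0.63]])

```text
time: 10.9
ee_pos: [0.5262, 0.1031, 0.0195]
eef_rot: [0.187, 0.982, -0.0, 0.0]
ft_force: [0.7, 0.2, 0.2]
width: 0.0161
```

```bash
python3 -c "
from h import *
delta(.683,.041,.02,-21.6)"
```

```text
turn [-0.  0.  0.] shift [-0.1687  0.     -0.0005] | t 10.9 pos [0.5262 0.1031 0.0195] w 0.0161 F [0.7 0.2 0.2] q [ 0.29  0.46 -0.67  1.88  0.35  0.92  0.65]
```

Emit:
drive_tool(deltas=[[0,0,0,-0.014,0,0,0.63],[0,0,0,-0.029,0,0,0.63],[0,0,0,-0.044,0,0,0.63],[0,0,0,-0.059,0,0,0.63],[0,0,0,-0.074,0,0,0.63],[0,0,0,-0.089,0,0,0.63],[0,0,0,-0.104,0,0,0.63],[0,0,0,-0.119,0,0,0.63],[0,0,0,-0.134,0,0,0.63],[0,0,0,-0.148,0,0,0.63],[0,0,0,-0.16,0,0,0.63],[0,0,0,-0.168,0,0,0.63]])

```text
time: 12.1
ee_pos: [0.6821, 0.0409, 0.0191]
eef_rot: [0.188, 0.982, -0.0, -0.0]
ft_force: [-1.1, -0.3, 0.3]
width: 0.0163
```

Emit:
drive_tool(deltas=[[0,0,0,0.015,0,0,0.63],[0,0,0,0.03,0,-0.02,0.63],[0,0,0,0.05,0,-0.06,0.63],[0,0,0,0.09,0,-0.1,0.63],[0,0,0,0.13,0,-0.14,0.63],[0,0,0,0.17,0,-0.18,0.63],[0,0,0,0.2,0,-0.22,0.63],[0,0,0,0.23,0,-0.26,0.63],[0,0,0,0.25,0,-0.29,0.63],[0,0,0,0.25,0,-0.29,0.63],[0,0,0,0.25,0,-0.29,0.63]])

```text
time: 13.2
ee_pos: [0.4489, 0.1342, 0.3111]
eef_rot: [0.187, 0.982, -0.0, 0.002]
ft_force: [0.2, -0.5, -0.7]
width: 0.016
```

Run:
```python
from h import *
np.set_printoptions(precision=4,suppress=True)
delta(.45,.1,.3,-21.6)
im,d=shot('top','t4.png'); cv2.imwrite('pics/t4c.png',cv2.resize(im[130:325,150:500],None,fx=2.2,fy=2.2)[...,::-1])
o=np.array([.690,-.0265]); ex=np.array([.997,-.078]); ey=np.array([.078,.997])
for l in ["dark_a","cream"]:
    for r in outline_of(l,"top"):
        v,u=np.nonzero(r["pixels"]); w=onplane("top",[(u.mean(),v.mean())],.018)[0][:2]
        print(l,round(r["score"],2),w,"tray",(w-o)@ex,(w-o)@ey)
```

```text
turn [0.  0.2 0.1] shift [-0.0135 -0.0315  0.0111] | t 13.2 pos [0.4489 0.1342 0.3111] w 0.016 F [ 0.2 -0.5 -0.7] q [ 0.42 -0.02 -0.79  1.7  -0.01  1.45  0.83]
dark_a 0.63 [0.3964 0.0663] tray -0.29997039815849347 0.06963457911129096
dark_a 0.49 [ 0.3864 -0.0001] tray -0.3047317331034849 0.0026003567200928897
dark_a 0.45 [ 0.5557 -0.1081] tray -0.12755393226623077 -0.09178369084833751
dark_a 0.41 [0.7039 0.0313] tray 0.009353361860429184 0.0587608292059566
cream 0.67 [ 0.5984 -0.4032] tray -0.06194060228062143 -0.3827525361123539
cream 0.34 [ 0.6912 -0.0292] tray 0.001367242274114602 -0.002608243270839983
```

View pics/t4c.png

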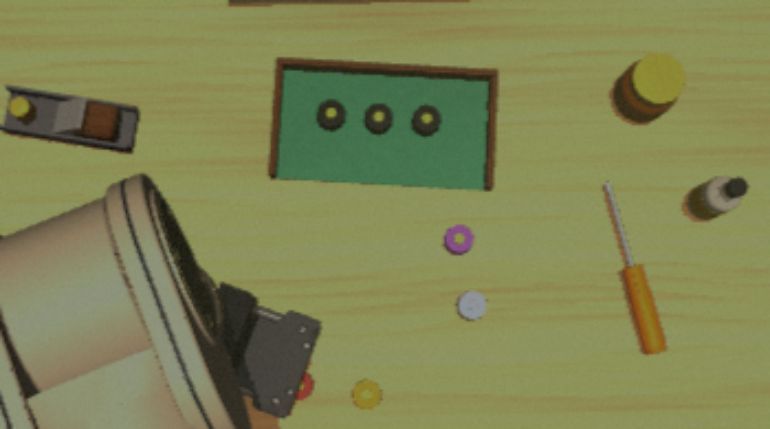

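All three black knobs stand in the tray, at crop pixels (331,114), (379,118) and (426,120). Cream at (472,306) maps to full-image (364.5,269), the same as before.

```bash
python3 -c "
from bench import *
print(close_job())"
```

```text
the job is handed in; nothing more can be done
None
```

All three black knobs are inside the tray, and I handed the job in at about 13 s of the 72 s allowed. I pushed each one in turn with the fingertips set 16 mm apart behind it, at about 0.15 m/s or less, then backed off and raised the arm clear.

- **Knobs:** The last top picture shows all three standing in a row on the felt, about 70 mm past the mouth and well clear of the side walls. Only dark_a was confirmed by measurement, at tray x = +9 mm and y = +59 mm. The networks missed the other two, so I judged those from the picture.
- **Bystanders:** Cream is at the same pixel as at the start. The jar, small glue bottle, screwdriver and plane look unmoved. In that picture the arm hid the tin and the large glue bottle; every move was planned to stay well clear of both.
- **Forces:** Readings after each move stayed at about 2 N or less.
- **Detection errors:** In the last check the networks gave low-confidence wrong answers: the red, yellow and purple look-alikes as black knobs, the small glue bottle as cream, and probably the middle black knob as cream too. I ignored these in favour of the picture.

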